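# Seat the tapered plug of an overhauled valve and leave it closed

## Task

Take the brass plug from the wooden stand, put it small end down into the tapered bore of the valve held in the vice, and bed it in: turn it slowly to and fro while pressing it down with firm but moderate hand pressure (about 20 N, never leaning on it), until it is wedged so tightly that it holds by itself. Stop turning with the wing square across the pipe (valve closed) while still pressing, then let go. Leave the dark steel plug, the grease tin, the spanner and the brush alone.

Things in the scene. Friction and masses are not known exactly. Their poses are not given: they have to be found in the camera images.
- plug: Brass plug, standing in one hole of the stand, 0.34 to 0.48 kg. Origin: centre of its small end; z up its axis, x along the wing. Cone 24 mm across at z 0, 36 mm at z 60 (1:5), collar 39 mm across to z 66, then a flat wing 10 mm thick (y), 56 mm long (x), to z 102.
- plug_wing (a point): Point on the brass plug's axis, inside the wing, 86 mm above the small end and 16 mm below the top of the wing: grip the wing's flat faces (10 mm apart) near here.
- valve: Brass plug-valve body, fixed in the vice. Origin: on the upright bore axis, level with the jaw tops, 125 mm above the bench. The pipe runs along y, its ends 82 mm each way, its axis 22 mm up, 42 mm across at the nuts. Closed: the plug's x lies along this x, either way round. Greased bore, friction about 0.25.
- valve_rim (a point): Centre of the bore's mouth, in the valve's flat rim (58 mm across, mouth 41 mm, narrowing to a 1:5 cone), 52 mm above the valve's origin. The plug first touches with its small end 37 to 51 mm below this point: pairs are lapped by hand and differ, so feel for it. Then about 10 N of press per mm while turning, stiffer when not. Pressed straight down without turning it does not wedge enough.
- vice: Blue bench vice bolted down. Origin: on the bench under the middle of the jaw gap. Jaws 104 mm wide (y), tops 125 mm up; 135 mm long towards +x, 135 mm towards -x with a slanting handle bar there, 91 mm high at most.
- stand: Wooden block 80 x 200 x 40 mm, fixed. Origin: centre of its underside, long side along y. Two holes 45 mm across, 28 mm deep, 55 mm either side of the middle: one holds the brass plug, one the dark steel plug.
- plug_other: Dark steel plug of another valve, same height (102 mm) and wing, but a fatter cone (31 to 43 mm). Leave it. Origin: centre of its small end.
- grease_tin: Green tin, 68 mm across, 62 mm high, standing. Leave it. Origin: centre of its underside.
- spanner: Steel spanner 200 mm long lying on the bench along its x. Leave it. Origin: under its middle.
- brush: Brush 200 mm long lying on the bench along its x. Leave it. Origin: under its middle.
Mind the look-alikes: they are no part of the job. Leave any blue look-alike of the plug alone.

How it is judged:
By the outcome, as a careful person would: the job done as asked, in the order asked, and still so for the second after the job is handed in, with the robot touching nothing.
It also fails if it takes over 64 s, if anything falls off the work surface, if the arm or the gripper's body presses on something with over 40 N, if the wrist force passes 120 N, or if a joint passes its speed limit or range.

## Robot

A 7-joint arm with a two-finger parallel gripper is mounted at the origin on the work surface. World frame = base frame: x ahead of the robot, y to its left, z up, the work surface at z = 0. Lengths are in m, angles in rad, forces in N, time in s.
With the tool pointing down it reaches from about 0.4 to 0.85 m from the base axis. Payload 10.4 kg.
Tool frame: the origin (TCP) lies on the mounting face of the last link; the fingertips stand r.tips_ahead ahead of it and the grasp point (between the pads) lies 164 mm ahead of it (r.tips_ahead is the distance from the TCP to the fingertips, in m); z points along the fingers, y is the line along which they close (so a half turn about z gives the same grasp; the last joint's range is limited). The gripper opens to 87 mm and grips with 3 to 60 N. Pads are 19 mm wide; open, the fingers measure 117 mm over their backs; the gripper's body (75 mm by 190 mm) begins 51 mm behind the grasp point.
Start: joints at [1.249, 0.332, -0.065, 1.46, 0.022, 1.35, -0.088], TCP at [0.184, -0.597, 0.405] pointing down, gripper open.
Joint ranges: [-2.6, 2.6], [-0.5, 2.12], [-1.47, 1.34], [0.16, 2.42], [-1.27, 4.41], [0.06, 2.06], [-2.6, 2.6]. Speed limits (rad/s): [2.22, 2.22, 2.79, 2.79, 3.14, 3.14, 3.14].

## Interface

Orientations are given as a unit quaternion [x, y, z, w].
In Python, from bench import telemetry, imaging, job, r gives the robot as it stands.
- The arm moves only by the tool move_arm, never from a script. Its argument "steps" is a list of rows, each an object of numbers: "dx", "dy", "dz": the shift along the tool's x, y, z in cm; "spin": the turn about the tool's z in rad. In form: [{"dx": .., "dy": .., "dz": .., "spin": ..}, ...]. A call has 1 to 12 rows; each row shifts and turns the commanded pose from where the row before left it, along the tool's axes as they then stand; what a row does not reach is not made up. A row lasts 1/10 s, in which the tool goes at most 50 mm and 8.59 degrees, less where a joint would pass 70% of its speed; a pose out of reach is approached as far as the arm can. A call with a gripper value outside its range is refused whole. "claw" is the finger opening in cm, from 0 to 8.7, set as the call begins (left out, the last holds). The fingers move at their own pace and stop on an object; "squeeze" is the grip in N (left out, the last holds). Time passes only in rows, so rows that do not move let the fingers close. It gives the time, the measured TCP pose, the force, the opening and the grip force at its end, in the units of the state.
- telemetry.read_state(): the state, without advancing time (a new reading comes with each control period).
- imaging.camera(name): name is "scene" or "top"; returns a dict with "img" (384x512x3 uint8, red, green, blue), "camera_matrix" (3x3 intrinsics, pixels), "R" (3x3) and "t" (3): a world point X has camera coordinates R X + t. Camera axes: x right, y down, z forward; pixel columns grow to the right and rows downward; lengths in m; the calibration is good to about 2 mm. A picture is of the moment at which its call begins. There is no depth.
- job.close_job(): hands the job in; it is judged then, once.
The state is a dict: "time": time; "joint_positions": joint angles; "joint_vel": joint speeds; "joint_torque": joint torques, N m; "ee_pos": TCP position; "eef_rot": TCP orientation; "ft_force": force on the tool from outside, world axes, zero at the start; "torque": the same for the moment, N m; "width": finger opening in m; "grip_force": force on a finger pad.
Only numpy, scipy, OpenCV 4.12 (cv2) and the standard library are available. Lean on these libraries where they do the work, as an engineer would, in place of code of your own. Each camera call takes 0.05 s, during which the arm holds its last target. There are 200 camera calls.

## Working session

There is one attempt and no reset: what is moved stays moved. The work goes in short steps, Python scripts to look and compute and a tool call to move; the robot and the scene stay as the last step left them, time stands still between calls to the robot, and variables do not carry over. Pictures are saved under pics/ and viewed, at most 10 in all, crops included, and the job is handed in when it is done.

Besides the shell and the picture viewer there is one more tool, called after "Request:" by a JSON object that holds its "api" and its "payload", one argument or row to a line. move_arm: Moves the arm, as the interface text tells. Its arguments: {"type":"object","properties":{"steps":{"type":"array","items":{"type":"object","properties":{"dx":{"type":"number"},"dy":{"type":"number"},"dz":{"type":"number"},"spin":{"type":"number"}}}},"claw":{"type":"number"},"squeeze":{"type":"number"}},"required":["steps"]}

```bash
mkdir -p pics; python3 - <<'E'
from bench import telemetry, imaging, job, r
import cv2,numpy as np,pickle
s=telemetry.read_state(); print(s['time'],s['ee_pos'],s['eef_rot'],s['ft_force'],s['width'],r.tips_ahead)
o={}
for n in("scene","top"):
    c=imaging.camera(n);o[n]=c;cv2.imwrite(f"pics/{n}0.png",cv2.cvtColor(c["img"],cv2.COLOR_RGB2BGR));print(n,-c["R"].T@c["t"],c["camera_matrix"][0,0],c["R"][2])
pickle.dump(o,open("c0.pkl","wb"))
E
```

```text
0.0 [ 0.18391585 -0.59718223  0.40392919] [ 9.88861599e-01  1.48836069e-01 -1.61803490e-04 -7.32697946e-04] [ 0.680822    0.50709567 -0.08481154] 0.0872045620230131 0.1822
scene [ 1.01551154 -0.58257779  0.999402  ] 435.1128880937545 [-0.37953882  0.46727166 -0.79850328]
top [ 0.39474883 -0.09037807  1.23154928] 424.3293772564874 [ 0.19862254  0.01064746 -0.98001822]
```

View pics/scene0.png

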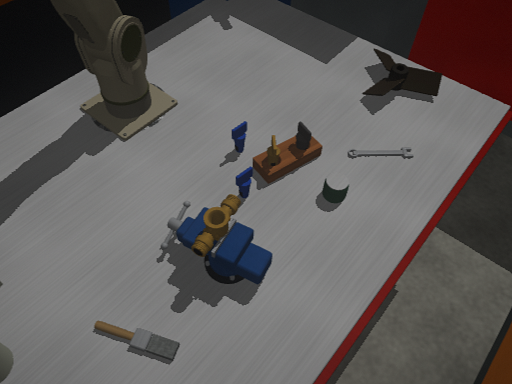

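View pics/top0.png

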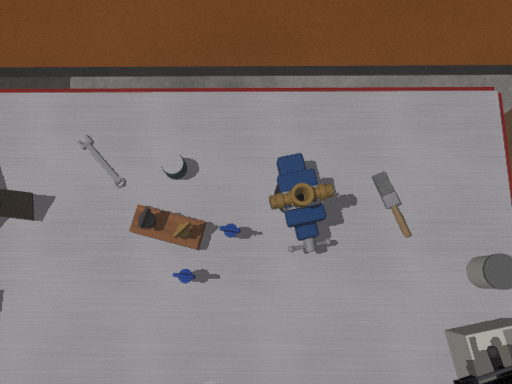

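The scene camera shows the brass plug at (273,150) in the left hole of the stand and the dark steel plug at (304,135). Two blue look-alikes stand on the bench at (239,137) and (244,182), and the valve mouth is at about (217,217). In the top view brass is at (182,230), dark at (147,217), blue at (231,230) and (186,275), and the valve mouth at (303,195). The brass-coloured plug in the stand is the one that fits the description. I'll confirm it with an enlarged crop.

```bash
python3 - <<'E'
import cv2,numpy as np
t=cv2.imread("pics/top0.png");s=cv2.imread("pics/scene0.png")
f=lambda i,x,y,w,h:cv2.resize(i[y:y+h,x:x+w],(400,300),interpolation=cv2.INTER_CUBIC)
a=np.vstack([np.hstack([f(t,152,207,60,45),f(s,246,127,60,45)]),np.hstack([f(t,258,158,92,69),f(s,170,186,92,69)])])
cv2.imwrite("pics/crop1.png",cv2.convertScaleAbs(a,alpha=1.5))
E
```

```text
(no output)
```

View pics/crop1.png

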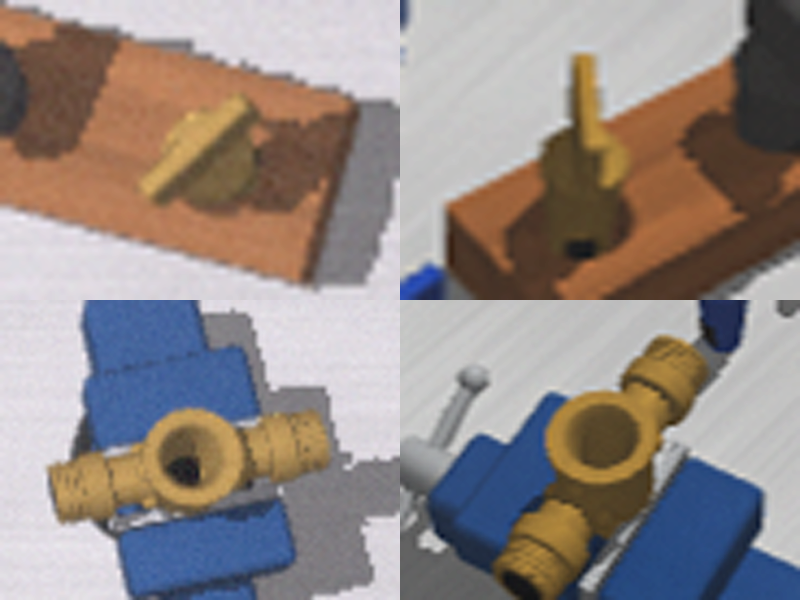

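Top-left crop: the brass plug stands with its wing from about (174,236) to (189,222) in the top view, and the dark plug is clearly separate. Brass is confirmed. The valve rim and both pipe ends can be seen in both views. Next I'll measure.

```bash
cat >h.py <<'E'
import cv2,numpy as np
def ray(c,p,z):
    p=np.atleast_2d(p).astype(float);C=-c["R"].T@c["t"]
    d=(np.linalg.inv(c["camera_matrix"])@np.c_[p,np.ones(len(p))].T).T@c["R"]
    return (C+d*((z-C[2])/d[:,2])[:,None])[:,:2]
def proj(c,X):
    q=c["camera_matrix"]@(c["R"]@np.asarray(X,float)+c["t"]);return q[:2]/q[2]
def brass(c):
    h=cv2.cvtColor(c["img"],cv2.COLOR_RGB2HSV);return ((h[...,0]>=17)&(h[...,0]<=28)&(h[...,1]>110)).astype(np.uint8),h
def pix(m,x0,x1,y0,y1):
    y,x=np.nonzero(m);k=(x>=x0)&(x<x1)&(y>=y0)&(y<y1);return np.c_[x,y][k]
def pca(P):
    m=P.mean(0);w,v=np.linalg.eigh(np.cov((P-m).T));return m,np.degrees(np.arctan2(v[1,1],v[0,1])),np.sqrt(w)
E
python3 - <<'E'
from h import *
import pickle
o=pickle.load(open("c0.pkl","rb"))
t,s=o["top"],o["scene"]
for n,c,b,w in(("top",t,(255,345,170,220),(165,200,215,245)),("scene",s,(185,245,190,260),(262,285,132,170))):
    m,h=brass(c)
    p=pix(m,*b);P=ray(c,p,.147)
    # rim: outer ellipse from convex hull at .177 ; iterate centre
    q=ray(c,p,.147);ctr=P.mean(0)
    for i in range(5):
        m0,a,sd=pca(P); u=np.array([np.cos(np.radians(a)),np.sin(np.radians(a))])
        L=(q-m0)@u; far=np.abs(L)>.045
        e=[q[(L>.05)].mean(0),q[(L<-.05)].mean(0)]
    d=e[0]-e[1];print(n,"pipe mid",m0,"ends",L.min(),L.max(),"ang",np.degrees(np.arctan2(d[1],d[0])),len(p),"pca",a)
    p=pix(m,*w);W=ray(c,p,.114);hv=h[p[:,1],p[:,0],2]
    print(" wing all",pca(W),len(p),"bright",np.percentile(hv,[10,50,90]))
    b=W[hv>np.percentile(hv,60)];print(" wing bright",pca(b),len(b))
# wing top ends, rim by hand pixel
print("wing px ends",ray(t,[[174.6,235.5],[188.5,221.8]],.114), "rim px top/scene",ray(t,[302.2,194.8],.177),ray(s,[216,218.2],.177))
# stand axis
h=cv2.cvtColor(t["img"],cv2.COLOR_RGB2HSV);m=((h[...,0]<16)&(h[...,1]>90)).astype(np.uint8);m[:195]=0;m[255:]=0;m[:,:125]=0;m[:,212:]=0
q=ray(t,pix(m,125,212,195,255),.04).astype(np.float32);print("stand",cv2.minAreaRect(q))
E
```

```text
top pipe mid [ 0.61515683 -0.21854637] ends -0.08240924148404466 0.0827606460833356 ang 102.06034311465778 815 pca 102.20408759736148
 wing all (array([0.52945344, 0.09569798]), np.float64(129.91064917255653), array([0.00930742, 0.01269819])) 126 bright [ 74.  120.5 136.5]
 wing bright (array([0.53418912, 0.10029501]), np.float64(134.3340408183669), array([0.0030891 , 0.01324902])) 47
scene pipe mid [ 0.60678592 -0.21563783] ends -0.08943797161007086 0.09040376747329855 ang 103.05786323021646 1223 pca 104.73652828553405
 wing all (array([0.55067813, 0.06803449]), np.float64(126.42462698881629), array([0.00773941, 0.02532832])) 214 bright [ 52.  58. 117.]
 wing bright (array([0.54025036, 0.08815761]), np.float64(137.86213891955057), array([0.00574533, 0.0208874 ])) 82
wing px ends [[0.51326177 0.11471615]
 [0.54969121 0.07896802]] rim px top/scene [[ 0.6095756  -0.21708175]] [[ 0.61172452 -0.21893478]]
stand ((0.5473000407218933, 0.14987370371818542), (0.20222583413124084, 0.07917220890522003), 75.18789672851562)
```

Request:
{"api": "move_arm", "payload": {
  "steps": [
    {"dx":2.7,"dy":-2.8},
    {"dx":2.7,"dy":-2.8},
    {"dx":2.7,"dy":-2.8},
    {"dx":2.7,"dy":-2.8},
    {"dx":2.7,"dy":-2.8},
    {"dx":2.7,"dy":-2.8},
    {"dx":2.7,"dy":-2.8},
    {"dx":2.7,"dy":-2.8},
    {"dx":2.7,"dy":-2.8},
    {"dx":2.7,"dy":-2.8}
  ],
  "claw": 6
}}

```text
$.steps[0]: bad value
```

Request:
{"api": "move_arm", "payload": {
  "steps": [
    {"dx":2.7,"dy":-2.8},
    {"dx":2.7,"dy":-2.8},
    {"dx":2.7,"dy":-2.8},
    {"dx":2.7,"dy":-2.8},
    {"dx":2.7,"dy":-2.8},
    {"dx":2.7,"dy":-2.8},
    {"dx":2.7,"dy":-2.8},
    {"dx":2.7,"dy":-2.8},
    {"dx":2.7,"dy":-2.8},
    {"dx":2.7,"dy":-2.8}
  ]
}}

```text
$.steps[0]: bad value
```

Request:
{"api": "move_arm", "payload": {
  "steps": [
    {"spin":-0.147},
    {"spin":-0.147},
    {"spin":-0.147},
    {"spin":-0.147},
    {"spin":-0.147},
    {"spin":-0.147},
    {"spin":-0.147},
    {"spin":-0.147},
    {"spin":-0.147},
    {"spin":-0.147}
  ]
}}

```text
$.steps[0]: bad value
```

Request:
{"api": "move_arm", "payload": {
  "steps": [
    {"spin":-0.146},
    {"spin":-0.146},
    {"spin":-0.146},
    {"spin":-0.145},
    {}
  ]
}}

```text
$.steps[0]: bad value
```

Request:
{"api": "move_arm", "payload": {
  "steps": [
    {"dx":2.7,"dy":-2.8,"dz":0,"spin":0},
    {"dx":2.7,"dy":-2.8,"dz":0,"spin":0},
    {"dx":2.7,"dy":-2.8,"dz":0,"spin":0},
    {"dx":2.7,"dy":-2.8,"dz":0,"spin":0},
    {"dx":2.7,"dy":-2.8,"dz":0,"spin":0},
    {"dx":2.7,"dy":-2.8,"dz":0,"spin":0},
    {"dx":2.7,"dy":-2.8,"dz":0,"spin":0},
    {"dx":2.7,"dy":-2.8,"dz":0,"spin":0},
    {"dx":2.7,"dy":-2.8,"dz":0,"spin":0},
    {"dx":2.7,"dy":-2.8,"dz":0,"spin":0}
  ],
  "claw": 6
}}

```text
time: 1.1
ee_pos: [0.3599, -0.2487, 0.4046]
eef_rot: [0.989, 0.149, -0.0, 0.0]
ft_force: [1.0, 0.3, -0.3]
width: 0.0599
grip_force: 0.0
```

Request:
{"api": "move_arm", "payload": {
  "steps": [
    {"dx":2.7,"dy":-2.8,"dz":0,"spin":0},
    {"dx":2.7,"dy":-2.8,"dz":0,"spin":0},
    {"dx":2.7,"dy":-2.8,"dz":0,"spin":0},
    {"dx":2.7,"dy":-2.8,"dz":0,"spin":0},
    {"dx":2.7,"dy":-2.8,"dz":0,"spin":0},
    {"dx":2.7,"dy":-2.8,"dz":0,"spin":0},
    {"dx":2.7,"dy":-2.8,"dz":0,"spin":0},
    {"dx":2.7,"dy":-2.8,"dz":0,"spin":0},
    {"dx":2.7,"dy":-2.8,"dz":0,"spin":0},
    {"dx":2.7,"dy":-2.8,"dz":0,"spin":0}
  ]
}}

```text
time: 2.1
ee_pos: [0.5357, 0.098, 0.4045]
eef_rot: [0.989, 0.149, -0.0, 0.0]
ft_force: [0.5, -0.6, -0.5]
width: 0.0601
grip_force: 0.0
```

Request:
{"api": "move_arm", "payload": {
  "steps": [
    {"dx":0,"dy":0,"dz":0,"spin":-0.147},
    {"dx":0,"dy":0,"dz":0,"spin":-0.147},
    {"dx":0,"dy":0,"dz":0,"spin":-0.147},
    {"dx":0,"dy":0,"dz":0,"spin":-0.147},
    {"dx":0,"dy":0,"dz":0,"spin":-0.147},
    {"dx":0,"dy":0,"dz":0,"spin":-0.147},
    {"dx":0,"dy":0,"dz":0,"spin":-0.147},
    {"dx":0,"dy":0,"dz":0,"spin":-0.147},
    {"dx":0,"dy":0,"dz":0,"spin":-0.147},
    {"dx":0,"dy":0,"dz":0,"spin":-0.147}
  ]
}}

```text
time: 3.1
ee_pos: [0.5351, 0.0967, 0.4044]
eef_rot: [0.631, 0.775, -0.0, -0.0]
ft_force: [0.6, -0.5, -0.7]
width: 0.0601
grip_force: 0.0
```

Request:
{"api": "move_arm", "payload": {
  "steps": [
    {"dx":0,"dy":0,"dz":0,"spin":-0.146},
    {"dx":0,"dy":0,"dz":0,"spin":-0.146},
    {"dx":0,"dy":0,"dz":0,"spin":-0.146},
    {"dx":0,"dy":0,"dz":0,"spin":-0.145},
    {"dx":0,"dy":0,"dz":2,"spin":0},
    {"dx":0,"dy":0,"dz":2,"spin":0},
    {"dx":0,"dy":0,"dz":0,"spin":0}
  ]
}}

```text
time: 3.8
ee_pos: [0.5345, 0.0962, 0.3623]
eef_rot: [0.385, 0.923, -0.001, -0.002]
ft_force: [-0.3, -0.2, 0.8]
width: 0.0604
grip_force: 0.0
```

```bash
python3 - <<'E'
from bench import telemetry, imaging
from h import *
s=telemetry.read_state(); print(s['time'],s['ee_pos'],s['eef_rot'],s['joint_positions'],s['ft_force'])
im=[]
for n in("top","scene"):
    c=imaging.camera(n)
    p=proj(c,[.533,.0975,.114]);print(n,p);x,y=(p-[40,30]).astype(int)
    im.append(cv2.resize(c["img"][y:y+60,x:x+80],(400,300),interpolation=cv2.INTER_CUBIC)); print(x,y)
cv2.imwrite("pics/app.png",cv2.convertScaleAbs(cv2.cvtColor(np.hstack(im),cv2.COLOR_RGB2BGR),alpha=1.5))
E
```

```text
3.8 [0.53452347 0.0962146  0.36233553] [ 0.38477023  0.9230101  -0.00104927 -0.0017665 ] [ 0.63385918  0.36332236 -1.07467647  1.69310492  0.33026729  1.28881179
  0.27242493] [-0.26461627 -0.2418163   0.84962264]
top [181.341448   228.05700925]
141 198
scene [274.68730405 142.71820605]
234 112
```

View pics/app.png

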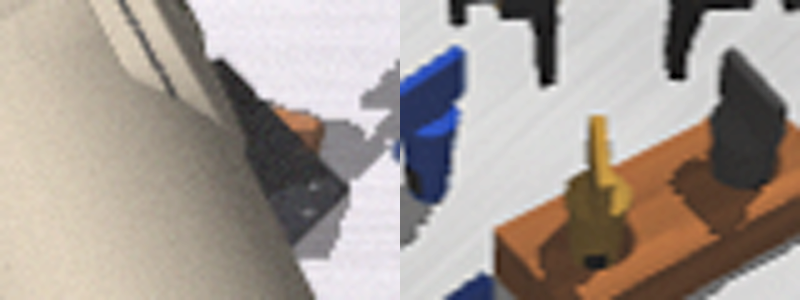

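The fingers, at crop (544,85) and (679,78), straddle the brass wing at (598,120) with room on both sides. I'll descend and grip.

Request:
{"api": "move_arm", "payload": {
  "steps": [
    {"dx":0.2,"dy":0,"dz":2,"spin":0},
    {"dx":0,"dy":0,"dz":2,"spin":0},
    {"dx":0,"dy":0,"dz":2,"spin":0},
    {"dx":0,"dy":0,"dz":2,"spin":0},
    {"dx":0,"dy":0,"dz":1,"spin":0},
    {"dx":0,"dy":0,"dz":0.7,"spin":0},
    {"dx":0,"dy":0,"dz":0,"spin":0},
    {"dx":0,"dy":0,"dz":0,"spin":0}
  ]
}}

```text
time: 4.7
ee_pos: [0.5341, 0.0984, 0.2686]
eef_rot: [0.385, 0.923, 0.0, 0.0]
ft_force: [-0.1, 0.1, -0.1]
width: 0.0602
grip_force: 0.0
```

Request:
{"api": "move_arm", "payload": {
  "steps": [
    {"dx":0,"dy":0,"dz":0,"spin":0},
    {"dx":0,"dy":0,"dz":0,"spin":0},
    {"dx":0,"dy":0,"dz":0,"spin":0},
    {"dx":0,"dy":0,"dz":0,"spin":0},
    {"dx":0,"dy":0,"dz":0,"spin":0},
    {"dx":0,"dy":0,"dz":0,"spin":0},
    {"dx":0,"dy":0,"dz":0,"spin":0},
    {"dx":0,"dy":0,"dz":0,"spin":0}
  ],
  "claw": 0,
  "squeeze": 45
}}

```text
time: 5.5
ee_pos: [0.5338, 0.0982, 0.2677]
eef_rot: [0.385, 0.923, -0.0, -0.0]
ft_force: [0.4, -0.3, -0.5]
width: 0.0099
grip_force: 44.9
```

Request:
{"api": "move_arm", "payload": {
  "steps": [
    {"dx":0,"dy":0,"dz":-1,"spin":0},
    {"dx":0,"dy":0,"dz":-2,"spin":0},
    {"dx":0,"dy":0,"dz":-2,"spin":0},
    {"dx":0,"dy":0,"dz":-2,"spin":0},
    {"dx":0,"dy":0,"dz":-2.5,"spin":0},
    {"dx":0,"dy":0,"dz":-2.5,"spin":0},
    {"dx":0,"dy":0,"dz":-2.5,"spin":0},
    {"dx":0,"dy":0,"dz":-2.5,"spin":0},
    {"dx":0,"dy":0,"dz":-2,"spin":0},
    {"dx":0,"dy":0,"dz":0,"spin":0}
  ]
}}

```text
time: 6.5
ee_pos: [0.5339, 0.0989, 0.4604]
eef_rot: [0.385, 0.923, 0.001, 0.002]
ft_force: [0.4, -0.2, -3.6]
width: 0.0098
grip_force: 44.9
```

```bash
python3 - <<'E'
from bench import telemetry
from h import *
import pickle
from scipy.optimize import least_squares
s=telemetry.read_state(); print(s['ee_pos'],s['joint_positions'],s['ft_force'],s['width'])
o=pickle.load(open("c0.pkl","rb"))
for n,b in(("top",(255,345,170,220)),("scene",(185,245,190,260))):
    c=o[n];m,h=brass(c);x0,x1,y0,y1=b
    k=np.zeros_like(m);k[y0:y1,x0:x1]=m[y0:y1,x0:x1]
    cs,_=cv2.findContours(k,cv2.RETR_EXTERNAL,cv2.CHAIN_APPROX_NONE);C=max(cs,key=cv2.contourArea)[:,0]
    for ang in(102.2,):
        P=ray(c,C,.177);u=np.array([np.cos(np.radians(ang)),np.sin(np.radians(ang))]);ctr=np.array([.611,-.218])
        for i in range(6):
            d=P-ctr;a=np.abs(d@u)/np.linalg.norm(d,axis=1);rr=np.linalg.norm(d,axis=1)
            g=P[(a<.6)&(rr<.036)&(rr>.022)]
            f=least_squares(lambda v:np.hypot(*(g-v[:2]).T)-v[2],[*ctr,.029],loss="soft_l1",f_scale=.001);ctr=f.x[:2]
        print(n,f.x,len(g),np.std(f.fun))
E
```

```text
[0.53390534 0.09890765 0.46041748] [ 0.66606128  0.2881681  -1.11336545  1.55104812  0.26068227  1.46052208
  0.32250419] [ 0.37562292 -0.21028408 -3.5594874 ] 0.009814244102040596
top [ 0.61174742 -0.21591361  0.02705326] 27 0.0008589475432683315
scene [ 0.61137164 -0.21720473  0.02864624] 24 0.0018721250600625748
```

Request:
{"api": "move_arm", "payload": {
  "steps": [
    {"dx":-1.4,"dy":-0.8,"dz":0,"spin":0},
    {"dx":-2.5,"dy":-1.5,"dz":0,"spin":0},
    {"dx":-3,"dy":-1.8,"dz":0,"spin":0},
    {"dx":-3,"dy":-1.8,"dz":0,"spin":0},
    {"dx":-3,"dy":-1.8,"dz":0,"spin":0},
    {"dx":-3,"dy":-1.8,"dz":0,"spin":0},
    {"dx":-3,"dy":-1.8,"dz":0,"spin":0},
    {"dx":-3,"dy":-1.8,"dz":0,"spin":0},
    {"dx":-3,"dy":-1.8,"dz":0,"spin":0},
    {"dx":-2,"dy":-1.2,"dz":0,"spin":0},
    {"dx":-1,"dy":-0.6,"dz":0,"spin":0},
    {"dx":0,"dy":0,"dz":0,"spin":0}
  ]
}}

```text
time: 7.7
ee_pos: [0.6114, -0.2195, 0.4561]
eef_rot: [0.386, 0.923, -0.0, -0.001]
ft_force: [0.5, 0.2, -3.8]
width: 0.0094
grip_force: 44.9
```

```bash
python3 - <<'E'
from bench import telemetry
s=telemetry.read_state(); print(s['ee_pos'],s['eef_rot'],s['joint_positions'],s['ft_force'],s['width'])
E
```

```text
[ 0.61140515 -0.21950369  0.45607753] [ 3.85828749e-01  9.22569795e-01 -7.87146474e-05 -1.06897829e-03] [ 0.89810984  0.52307487 -0.93915925  1.26845808  0.41445306  1.54919247
  0.79681413] [ 0.45118839  0.16460808 -3.77435353] 0.009404264777063081
```

Request:
{"api": "move_arm", "payload": {
  "steps": [
    {"dx":0,"dy":0,"dz":0,"spin":0.143},
    {"dx":0,"dy":0,"dz":0,"spin":0.143},
    {"dx":0,"dy":0,"dz":0,"spin":0.143},
    {"dx":0,"dy":0,"dz":0,"spin":0.143},
    {"dx":0,"dy":0,"dz":0,"spin":0.143},
    {"dx":0,"dy":0,"dz":0,"spin":0.143},
    {"dx":0,"dy":0,"dz":0,"spin":0.143},
    {"dx":0,"dy":0,"dz":0,"spin":0.143}
  ]
}}

```text
time: 8.5
ee_pos: [0.6115, -0.2153, 0.4575]
eef_rot: [0.824, 0.567, 0.0, -0.0]
ft_force: [0.7, 0.1, -2.9]
width: 0.0097
grip_force: 44.9
```

Request:
{"api": "move_arm", "payload": {
  "steps": [
    {"dx":0,"dy":0,"dz":0,"spin":0.142},
    {"dx":0,"dy":0,"dz":0,"spin":0.142},
    {"dx":0,"dy":0,"dz":0,"spin":0.142},
    {"dx":0,"dy":0,"dz":0,"spin":0.142},
    {"dx":0,"dy":0,"dz":0,"spin":0.142},
    {"dx":0,"dy":0,"dz":0,"spin":0.142},
    {"dx":0,"dy":0,"dz":0,"spin":0.142},
    {"dx":0,"dy":0,"dz":0,"spin":0},
    {"dx":0,"dy":0,"dz":0,"spin":0}
  ]
}}

```text
time: 9.4
ee_pos: [0.6116, -0.2161, 0.4576]
eef_rot: [0.994, 0.11, -0.0, -0.0]
ft_force: [-0.2, -0.6, -3.3]
width: 0.0097
grip_force: 44.9
```

```bash
python3 - <<'E'
from bench import telemetry, imaging
from h import *
from scipy.spatial.transform import Rotation as Ro
s=telemetry.read_state(); print(s['time'],s['ee_pos'],s['eef_rot'],s['joint_positions'],s['ft_force'])
im=[];R=Ro.from_quat(s['eef_rot']).as_matrix();print("tool x heading",np.degrees(np.arctan2(R[1,0],R[0,0])),R[:,2])
g=np.array(s['ee_pos'])+R[:,2]*.2557
for n in("top","scene"):
    c=imaging.camera(n);p=proj(c,g);q=proj(c,g-R[:,2]*.06);print(n,"expected small end",p,"cone top",q,"rim",proj(c,[.6115,-.217,.177]))
    x,y=(p-[50,38]).astype(int);print(x,y)
    im.append(cv2.resize(c["img"][y:y+75,x:x+100],(400,300),interpolation=cv2.INTER_CUBIC))
cv2.imwrite("pics/over.png",cv2.convertScaleAbs(cv2.cvtColor(np.hstack(im),cv2.COLOR_RGB2BGR),alpha=1.5))
E
```

```text
9.4 [ 0.61157125 -0.21608442  0.45763783] [ 9.93968321e-01  1.09667370e-01 -1.36414454e-04 -1.61273506e-04] [ 0.67964917  0.42381415 -0.58147869  1.28257383  0.22816916  1.50070042
 -1.22749358] [-0.21707458 -0.5874041  -3.29136533]
tool x heading 12.592285218827643 [-3.06556175e-04  2.90681083e-04 -9.99999911e-01]
top expected small end [302.90746141 192.02986305] cone top [305.91354127 186.72961263] rim [302.1486698  194.05588729]
252 154
scene expected small end [216.20149552 211.1014611 ] cone top [214.61898596 195.03969066] rim [216.51565853 217.60002709]
166 173
```

View pics/over.png

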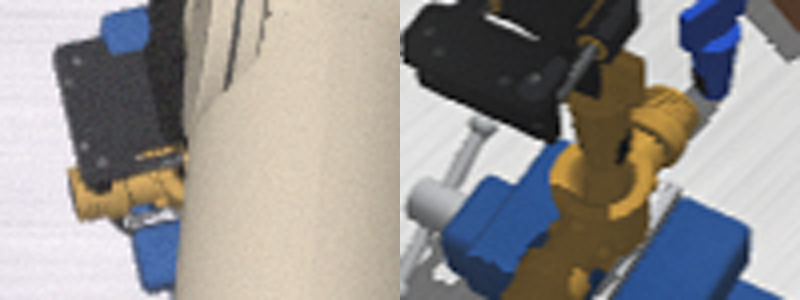

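The right half shows the plug's small end at crop (603,165), which is scene pixel (216.8,214). It hangs centred over the mouth and matches the expected spot within a pixel. Next I'll lower it and feel for contact.

Request:
{"api": "move_arm", "payload": {
  "steps": [
    {"dx":0,"dy":0.1,"dz":1,"spin":0},
    {"dx":0,"dy":0,"dz":1,"spin":0},
    {"dx":0,"dy":0,"dz":1,"spin":0},
    {"dx":0,"dy":0,"dz":1,"spin":0},
    {"dx":0,"dy":0,"dz":0.8,"spin":0},
    {"dx":0,"dy":0,"dz":0.5,"spin":0},
    {"dx":0,"dy":0,"dz":0,"spin":0}
  ]
}}

```text
time: 10.2
ee_pos: [0.6112, -0.2182, 0.4029]
eef_rot: [0.994, 0.107, -0.002, -0.001]
ft_force: [-4.9, 1.3, -5.2]
width: 0.0102
grip_force: 45.0
```

Request:
{"api": "move_arm", "payload": {
  "steps": [
    {"dx":0,"dy":0,"dz":0.1,"spin":0},
    {"dx":0,"dy":0,"dz":0.1,"spin":0},
    {"dx":0,"dy":0,"dz":0.1,"spin":0},
    {"dx":0,"dy":0,"dz":0.1,"spin":0},
    {"dx":0,"dy":0,"dz":0,"spin":0}
  ]
}}

```text
time: 10.7
ee_pos: [0.6112, -0.2182, 0.4002]
eef_rot: [0.994, 0.107, -0.001, -0.0]
ft_force: [-7.6, 3.1, -1.8]
width: 0.0094
grip_force: 45.0
```

Request:
{"api": "move_arm", "payload": {
  "steps": [
    {"dx":-0.1,"dy":-0.06,"dz":0,"spin":0},
    {"dx":0,"dy":0,"dz":0,"spin":0},
    {"dx":0,"dy":0,"dz":0,"spin":0}
  ]
}}

```text
time: 11.0
ee_pos: [0.6105, -0.218, 0.4003]
eef_rot: [0.994, 0.107, -0.001, -0.0]
ft_force: [-5.0, 2.3, -3.0]
width: 0.0096
grip_force: 45.0
```

Request:
{"api": "move_arm", "payload": {
  "steps": [
    {"dx":-0.15,"dy":-0.1,"dz":0,"spin":0},
    {"dx":0,"dy":0,"dz":0,"spin":0},
    {"dx":0,"dy":0,"dz":0,"spin":0}
  ]
}}

```text
time: 11.3
ee_pos: [0.6092, -0.2175, 0.4011]
eef_rot: [0.994, 0.107, 0.001, 0.0]
ft_force: [-0.0, 0.3, -3.2]
width: 0.0098
grip_force: 45.0
```

Request:
{"api": "move_arm", "payload": {
  "steps": [
    {"dx":0,"dy":0,"dz":0.1,"spin":0},
    {"dx":0,"dy":0,"dz":0.1,"spin":0},
    {"dx":0,"dy":0,"dz":0.1,"spin":0},
    {"dx":0,"dy":0,"dz":0,"spin":0}
  ]
}}

```text
time: 11.7
ee_pos: [0.6091, -0.2175, 0.3976]
eef_rot: [0.994, 0.107, 0.0, 0.0]
ft_force: [-0.2, 0.8, -3.5]
width: 0.0096
grip_force: 45.0
```

Request:
{"api": "move_arm", "payload": {
  "steps": [
    {"dx":0,"dy":0,"dz":0.1,"spin":0},
    {"dx":0,"dy":0,"dz":0.1,"spin":0},
    {"dx":0,"dy":0,"dz":0.1,"spin":0},
    {"dx":0,"dy":0,"dz":0,"spin":0}
  ]
}}

```text
time: 12.1
ee_pos: [0.609, -0.2174, 0.3945]
eef_rot: [0.994, 0.107, -0.0, -0.0]
ft_force: [-1.8, 0.4, -2.6]
width: 0.0096
grip_force: 45.0
```

Request:
{"api": "move_arm", "payload": {
  "steps": [
    {"dx":0,"dy":0,"dz":0.1,"spin":0},
    {"dx":0,"dy":0,"dz":0.1,"spin":0},
    {"dx":0,"dy":0,"dz":0.1,"spin":0},
    {"dx":0,"dy":0,"dz":0,"spin":0}
  ]
}}

```text
time: 12.5
ee_pos: [0.609, -0.2174, 0.3915]
eef_rot: [0.994, 0.107, -0.0, -0.0]
ft_force: [-2.6, 0.7, -4.7]
width: 0.0097
grip_force: 45.0
```

Request:
{"api": "move_arm", "payload": {
  "steps": [
    {"dx":-0.08,"dy":-0.03,"dz":0,"spin":0},
    {"dx":0,"dy":0,"dz":0.1,"spin":0},
    {"dx":0,"dy":0,"dz":0.1,"spin":0},
    {"dx":0,"dy":0,"dz":0,"spin":0}
  ]
}}

```text
time: 12.9
ee_pos: [0.6082, -0.2173, 0.3896]
eef_rot: [0.994, 0.107, 0.0, 0.0]
ft_force: [-0.3, 0.1, -3.5]
width: 0.0099
grip_force: 45.0
```

Request:
{"api": "move_arm", "payload": {
  "steps": [
    {"dx":0,"dy":0,"dz":0.1,"spin":0},
    {"dx":0,"dy":0,"dz":0.1,"spin":0},
    {"dx":0,"dy":0,"dz":0,"spin":0}
  ]
}}

```text
time: 13.2
ee_pos: [0.6082, -0.2173, 0.3876]
eef_rot: [0.994, 0.107, -0.0, 0.0]
ft_force: [-0.0, 0.6, -4.3]
width: 0.0094
grip_force: 45.0
```

Request:
{"api": "move_arm", "payload": {
  "steps": [
    {"dx":0,"dy":0,"dz":0.1,"spin":0},
    {"dx":0,"dy":0,"dz":0.1,"spin":0},
    {"dx":0,"dy":0,"dz":0,"spin":0}
  ]
}}

```text
time: 13.5
ee_pos: [0.6081, -0.2172, 0.3855]
eef_rot: [0.994, 0.107, -0.0, -0.0]
ft_force: [-2.0, 0.9, -3.4]
width: 0.0094
grip_force: 45.0
```

Request:
{"api": "move_arm", "payload": {
  "steps": [
    {"dx":0,"dy":0,"dz":0.1,"spin":0},
    {"dx":0,"dy":0,"dz":0.1,"spin":0},
    {"dx":0,"dy":0,"dz":0,"spin":0}
  ]
}}

```text
time: 13.8
ee_pos: [0.6081, -0.2172, 0.3835]
eef_rot: [0.994, 0.107, -0.0, -0.0]
ft_force: [-4.3, 2.2, -2.6]
width: 0.0097
grip_force: 45.0
```

Request:
{"api": "move_arm", "payload": {
  "steps": [
    {"dx":-0.1,"dy":-0.07,"dz":0,"spin":0},
    {"dx":0,"dy":0,"dz":0.1,"spin":0},
    {"dx":0,"dy":0,"dz":0,"spin":0}
  ]
}}

```text
time: 14.1
ee_pos: [0.6072, -0.2169, 0.3828]
eef_rot: [0.994, 0.107, 0.0, 0.0]
ft_force: [-0.3, -1.5, -3.0]
width: 0.0098
grip_force: 45.0
```

Request:
{"api": "move_arm", "payload": {
  "steps": [
    {"dx":0,"dy":0,"dz":0.1,"spin":0},
    {"dx":0,"dy":0,"dz":0.1,"spin":0},
    {"dx":0,"dy":0,"dz":0,"spin":0}
  ]
}}

```text
time: 14.4
ee_pos: [0.6072, -0.2169, 0.3809]
eef_rot: [0.994, 0.107, 0.0, 0.0]
ft_force: [0.1, -0.4, -2.8]
width: 0.0098
grip_force: 45.0
```

Request:
{"api": "move_arm", "payload": {
  "steps": [
    {"dx":0,"dy":0,"dz":0.1,"spin":0},
    {"dx":0,"dy":0,"dz":0.1,"spin":0},
    {"dx":0,"dy":0,"dz":0,"spin":0}
  ]
}}

```text
time: 14.7
ee_pos: [0.6072, -0.2168, 0.3799]
eef_rot: [0.994, 0.107, 0.001, 0.0]
ft_force: [-2.8, 1.1, 5.9]
width: 0.0096
grip_force: 45.0
```

Request:
{"api": "move_arm", "payload": {
  "steps": [
    {"dx":0,"dy":0,"dz":0.1,"spin":0},
    {"dx":0,"dy":0,"dz":0.1,"spin":0},
    {"dx":0,"dy":0,"dz":0,"spin":0}
  ]
}}

```text
time: 15.0
ee_pos: [0.6071, -0.2167, 0.3793]
eef_rot: [0.994, 0.107, 0.001, 0.001]
ft_force: [-7.1, 1.2, 15.2]
width: 0.0098
grip_force: 45.0
```

Request:
{"api": "move_arm", "payload": {
  "steps": [
    {"dx":-0.15,"dy":-0.03,"dz":0,"spin":0.06},
    {"dx":0,"dy":0,"dz":0,"spin":0.06},
    {"dx":0,"dy":0,"dz":0,"spin":0.06},
    {"dx":0,"dy":0,"dz":0,"spin":0.06},
    {"dx":0,"dy":0,"dz":0,"spin":0.06},
    {"dx":0,"dy":0,"dz":0,"spin":0.06}
  ],
  "squeeze": 58
}}

```text
time: 15.6
ee_pos: [0.6063, -0.2158, 0.3786]
eef_rot: [0.997, -0.073, 0.002, -0.0]
ft_force: [0.5, 2.1, 7.1]
width: 0.0095
grip_force: 58.1
```

```bash
cat >st.py <<'E'
from bench import telemetry
import numpy as np
from scipy.spatial.transform import Rotation as Ro
s=telemetry.read_state();R=Ro.from_quat(s['eef_rot']).as_matrix()
print(round(s['time'],2),np.round(s['ee_pos'],4),"head",round(np.degrees(np.arctan2(R[1,0],R[0,0])),1),"z",np.round(R[:,2],3),"F",np.round(s['ft_force'],1),"Ftool",np.round(R.T@np.array(s['ft_force']),1),"M",np.round(s['torque'],2),"j",np.round(s['joint_positions'],2),"w",round(s['width'],4))
E
python3 st.py
```

```text
15.6 [ 0.6063 -0.2158  0.3786] head -8.4 z [ 0.004  0.    -1.   ] F [0.5 2.1 7.1] Ftool [ 0.2 -2.2 -7.1] M [ 0.7  -0.11  0.44] j [ 0.65  0.43 -0.52  1.42  0.21  1.34 -1.59] w 0.0095
```

Request:
{"api": "move_arm", "payload": {
  "steps": [
    {"dx":0,"dy":-0.03,"dz":0.03,"spin":-0.06},
    {"dx":0,"dy":0,"dz":0.03,"spin":-0.06},
    {"dx":0,"dy":0,"dz":0.03,"spin":-0.06},
    {"dx":0,"dy":0,"dz":0.03,"spin":-0.06},
    {"dx":0,"dy":0,"dz":0.03,"spin":-0.06},
    {"dx":0,"dy":0,"dz":0.03,"spin":-0.06},
    {"dx":0,"dy":0,"dz":0.0,"spin":-0.06},
    {"dx":0,"dy":0,"dz":0,"spin":-0.06},
    {"dx":0,"dy":0,"dz":0,"spin":-0.06}
  ]
}}

```text
time: 16.5
ee_pos: [0.6063, -0.217, 0.3778]
eef_rot: [0.981, 0.196, 0.002, 0.002]
ft_force: [0.2, -1.1, 11.9]
width: 0.0097
grip_force: 58.2
```

```bash
python3 st.py
```

```text
16.5 [ 0.6063 -0.217   0.3778] head 22.6 z [ 0.005 -0.002 -1.   ] F [ 0.2 -1.1 11.9] Ftool [ -0.2   1.2 -11.9] M [-0.28 -0.06 -0.6 ] j [ 0.72  0.45 -0.61  1.42  0.26  1.34 -1.07] w 0.0097
```

Request:
{"api": "move_arm", "payload": {
  "steps": [
    {"dx":0,"dy":0,"dz":0.05,"spin":0.06},
    {"dx":0,"dy":0,"dz":0.05,"spin":0.06},
    {"dx":0,"dy":0,"dz":0.05,"spin":0.06},
    {"dx":0,"dy":0,"dz":0.05,"spin":0.06},
    {"dx":0,"dy":0,"dz":0.05,"spin":0.06},
    {"dx":0,"dy":0,"dz":0,"spin":0.06},
    {"dx":0,"dy":0,"dz":0.0,"spin":0.06},
    {"dx":0,"dy":0,"dz":0,"spin":0.06},
    {"dx":0,"dy":0,"dz":0,"spin":0.06}
  ]
}}

```text
time: 17.4
ee_pos: [0.6063, -0.2155, 0.3769]
eef_rot: [0.997, -0.073, 0.003, 0.001]
ft_force: [-6.6, 3.6, 23.2]
width: 0.0096
grip_force: 59.1
```

```bash
python3 st.py
```

```text
17.4 [ 0.6063 -0.2155  0.3769] head -8.4 z [ 0.005 -0.002 -1.   ] F [-6.6  3.6 23.2] Ftool [ -6.9  -2.5 -23.2] M [0.74 1.74 0.99] j [ 0.65  0.43 -0.52  1.43  0.22  1.33 -1.59] w 0.0096
```

Request:
{"api": "move_arm", "payload": {
  "steps": [
    {"dx":-0.05,"dy":-0.02,"dz":0,"spin":-0.06},
    {"dx":0,"dy":0,"dz":0,"spin":-0.06},
    {"dx":0,"dy":0,"dz":0,"spin":-0.06},
    {"dx":0,"dy":0,"dz":0,"spin":-0.06},
    {"dx":0,"dy":0,"dz":0,"spin":-0.06},
    {"dx":0,"dy":0,"dz":0,"spin":-0.06},
    {"dx":0,"dy":0,"dz":0.0,"spin":-0.06},
    {"dx":0,"dy":0,"dz":0,"spin":-0.06},
    {"dx":0,"dy":0,"dz":0,"spin":-0.06},
    {"dx":0,"dy":0,"dz":0,"spin":-0.06},
    {"dx":0,"dy":0,"dz":0,"spin":-0.06}
  ]
}}

```text
time: 18.5
ee_pos: [0.6061, -0.2171, 0.3767]
eef_rot: [0.967, 0.254, 0.003, 0.002]
ft_force: [0.8, -2.2, 18.1]
width: 0.0098
grip_force: 59.6
```

```bash
python3 st.py
```

```text
18.5 [ 0.6061 -0.2171  0.3767] head 29.4 z [ 0.007 -0.003 -1.   ] F [ 0.8 -2.2 18.1] Ftool [ -0.3   2.4 -18.1] M [-0.53  0.02 -1.04] j [ 0.73  0.46 -0.62  1.42  0.27  1.34 -0.96] w 0.0098
```

Request:
{"api": "move_arm", "payload": {
  "steps": [
    {"dx":0,"dy":0,"dz":0.03,"spin":0.06},
    {"dx":0,"dy":0,"dz":0.03,"spin":0.06},
    {"dx":0,"dy":0,"dz":0,"spin":0.06},
    {"dx":0,"dy":0,"dz":0,"spin":0.06},
    {"dx":0,"dy":0,"dz":0,"spin":0.06},
    {"dx":0,"dy":0,"dz":0,"spin":0.06},
    {"dx":0,"dy":0,"dz":0.0,"spin":0.06},
    {"dx":0,"dy":0,"dz":0,"spin":0.06},
    {"dx":0,"dy":0,"dz":0,"spin":0.06},
    {"dx":0,"dy":0,"dz":0,"spin":0.06},
    {"dx":0,"dy":0,"dz":0,"spin":0.06},
    {"dx":0,"dy":0,"dz":0,"spin":0.06}
  ]
}}

```text
time: 19.7
ee_pos: [0.6061, -0.2153, 0.3764]
eef_rot: [0.995, -0.103, 0.003, 0.001]
ft_force: [-5.4, 2.8, 22.9]
width: 0.0101
grip_force: 59.5
```

```bash
python3 st.py
```

```text
19.7 [ 0.6061 -0.2153  0.3764] head -11.8 z [ 0.006 -0.002 -1.   ] F [-5.4  2.8 22.9] Ftool [ -5.7  -1.6 -22.9] M [0.61 1.34 1.03] j [ 0.65  0.43 -0.51  1.43  0.21  1.33 -1.65] w 0.0101
```

Request:
{"api": "move_arm", "payload": {
  "steps": [
    {"dx":0,"dy":0,"dz":0,"spin":-0.06},
    {"dx":0,"dy":0,"dz":0,"spin":-0.06},
    {"dx":0,"dy":0,"dz":0,"spin":-0.06},
    {"dx":0,"dy":0,"dz":0,"spin":-0.06},
    {"dx":0,"dy":0,"dz":0,"spin":-0.06},
    {"dx":0,"dy":0,"dz":0,"spin":-0.06},
    {"dx":0,"dy":0,"dz":0.0,"spin":-0.06},
    {"dx":0,"dy":0,"dz":0,"spin":-0.06},
    {"dx":0,"dy":0,"dz":0,"spin":-0.06},
    {"dx":0,"dy":0,"dz":0,"spin":-0.06},
    {"dx":0,"dy":0,"dz":0,"spin":-0.06},
    {"dx":0,"dy":0,"dz":0,"spin":-0.06}
  ]
}}

```text
time: 20.9
ee_pos: [0.6061, -0.2171, 0.3764]
eef_rot: [0.967, 0.254, 0.003, 0.003]
ft_force: [-1.5, -1.4, 21.1]
width: 0.0102
grip_force: 60.5
```

```bash
python3 st.py
```

```text
20.9 [ 0.6061 -0.2171  0.3764] head 29.4 z [ 0.008 -0.003 -1.   ] F [-1.5 -1.4 21.1] Ftool [ -1.9   0.6 -21.1] M [-0.26  0.37 -1.13] j [ 0.73  0.46 -0.62  1.42  0.27  1.34 -0.96] w 0.0102
```

Request:
{"api": "move_arm", "payload": {
  "steps": [
    {"dx":0,"dy":0,"dz":0.01,"spin":0.06},
    {"dx":0,"dy":0,"dz":0,"spin":0.06},
    {"dx":0,"dy":0,"dz":0,"spin":0.06},
    {"dx":0,"dy":0,"dz":0,"spin":0.06},
    {"dx":0,"dy":0,"dz":0,"spin":0.06},
    {"dx":0,"dy":0,"dz":0,"spin":0.06},
    {"dx":0,"dy":0,"dz":0.0,"spin":0.06},
    {"dx":0,"dy":0,"dz":0,"spin":0.06},
    {"dx":0,"dy":0,"dz":0,"spin":0.06},
    {"dx":0,"dy":0,"dz":0,"spin":0.06}
  ]
}}

```text
time: 21.9
ee_pos: [0.606, -0.2157, 0.3763]
eef_rot: [0.999, -0.043, 0.003, 0.001]
ft_force: [-4.0, 1.2, 22.6]
width: 0.0102
grip_force: 60.0
```

Request:
{"api": "move_arm", "payload": {
  "steps": [
    {"dx":0,"dy":0,"dz":0,"spin":-0.06},
    {"dx":0,"dy":0,"dz":0,"spin":-0.06},
    {"dx":0,"dy":0,"dz":0,"spin":-0.06},
    {"dx":0,"dy":0,"dz":0,"spin":-0.06},
    {"dx":0,"dy":0,"dz":0,"spin":-0.05},
    {"dx":0,"dy":0,"dz":0,"spin":-0.03},
    {"dx":0,"dy":0,"dz":0,"spin":0}
  ]
}}

```text
time: 22.6
ee_pos: [0.606, -0.2164, 0.3763]
eef_rot: [0.993, 0.116, 0.003, 0.001]
ft_force: [-3.3, 0.1, 21.9]
width: 0.0096
grip_force: 59.8
```

```bash
python3 st.py
```

```text
22.6 [ 0.606  -0.2164  0.3763] head 13.3 z [ 0.007 -0.002 -1.   ] F [-3.3  0.1 21.9] Ftool [ -3.1  -0.8 -21.9] M [ 0.34  0.86 -1.08] j [ 0.7   0.45 -0.58  1.43  0.25  1.33 -1.23] w 0.0096
```

Request:
{"api": "move_arm", "payload": {
  "steps": [
    {"dx":0,"dy":0,"dz":0,"spin":0},
    {"dx":0,"dy":0,"dz":0,"spin":0},
    {"dx":0,"dy":0,"dz":0,"spin":0},
    {"dx":0,"dy":0,"dz":0,"spin":0}
  ],
  "claw": 5
}}

```text
time: 23.0
ee_pos: [0.6051, -0.2163, 0.3713]
eef_rot: [0.993, 0.117, -0.0, -0.0]
ft_force: [0.0, 0.3, -0.2]
width: 0.0343
grip_force: 0.0
```

Request:
{"api": "move_arm", "payload": {
  "steps": [
    {"dx":0,"dy":0,"dz":-0.5,"spin":0},
    {"dx":0,"dy":0,"dz":-1,"spin":0},
    {"dx":0,"dy":0,"dz":-1.5,"spin":0},
    {"dx":0,"dy":0,"dz":-2,"spin":0},
    {"dx":0,"dy":0,"dz":-2,"spin":0},
    {"dx":0,"dy":0,"dz":-2,"spin":0},
    {"dx":-2,"dy":0,"dz":-1,"spin":0},
    {"dx":-4,"dy":0,"dz":0,"spin":0},
    {"dx":-4,"dy":0,"dz":0,"spin":0},
    {"dx":-4,"dy":0,"dz":0,"spin":0},
    {"dx":-2,"dy":0,"dz":0,"spin":0}
  ]
}}

```text
time: 24.1
ee_pos: [0.4469, -0.2542, 0.4735]
eef_rot: [0.993, 0.115, 0.0, 0.001]
ft_force: [0.5, -0.3, -0.1]
width: 0.0496
grip_force: 0.0
```

```bash
python3 st.py; python3 - <<'E'
from bench import imaging
from h import *
im=[]
for n,x,y in(("top",252,150),("scene",166,165)):
    c=imaging.camera(n);im.append(cv2.resize(c["img"][y:y+75,x:x+100],(400,300),interpolation=cv2.INTER_CUBIC))
cv2.imwrite("pics/end.png",cv2.convertScaleAbs(cv2.cvtColor(np.hstack(im),cv2.COLOR_RGB2BGR),alpha=1.5))
E
```

```text
24.1 [ 0.4469 -0.2542  0.4735] head 13.3 z [ 0.001 -0.002 -1.   ] F [ 0.5 -0.3 -0.1] Ftool [0.4 0.4 0.1] M [-0.02 -0.05 -0.03] j [ 0.95  0.09 -0.56  1.62  0.05  1.45 -0.95] w 0.0496
```

View pics/end.png

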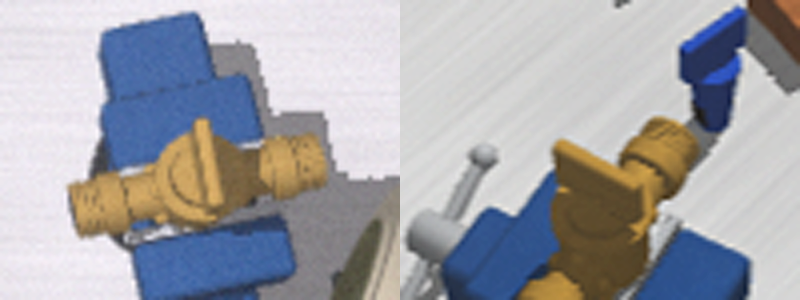

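The top crop shows the wing standing across the pipe from (202,122) to (215,200), with the plug upright in the bore. One quick check of the squareness.

```bash
python3 - <<'E'
from bench import imaging
from h import *
c=imaging.camera("top");m,h=brass(c)
e=np.array([[202,122],[215,200]])/4+[252,150];d=np.diff(ray(c,e,.224),axis=0)[0];print("wing hand",np.degrees(np.arctan2(d[1],d[0])))
v=h[...,2].astype(int);k=m.copy()
for th in(150,160,170):
    b=(m>0)&(v>th);p=pix(b,300,310,178,203);print(th,len(p),pca(ray(c,p,.224)) if len(p)>5 else "")
P=ray(c,pix(m,265,340,170,215),.147);mid=np.array([.607,-.217]);u=np.array([-.211,.977]);L=(P-mid)@u
d=P[L>.055].mean(0)-P[L<-.055].mean(0);print("pipe",np.degrees(np.arctan2(d[1],d[0])))
E
```

```text
wing hand -172.2116921819823
150 0 
160 0 
170 0 
pipe 102.00130887528483
```

```bash
python3 - <<'E'
from bench import imaging
from h import *
c=imaging.camera("top");v=c["img"].max(2).astype(int)
print(v[178:204,297:314])
E
```

```text
[[106 111 109 111 104 106 105 107 109 110 107 108 110 106 108 110 113]
 [112 110 110 105  91  83  84 103 110 110 111 109 107 109 111 111 110]
 [112 110 109  83 133 141 134  79 106 110 111 109 104 107 111 111 110]
 [110 113 108  94 137 142 140  80 105 109 112 109 108 108 110 109 111]
 [112 109  93  88 143 142 141 100 100 110 110 109 109 110 109 109 105]
 [105  95  88  98 137 145 139 116  81  99 103 107 107 110 108 110 109]
 [130 134 112 100 130 142 139 124  84  82  70  97 106 109 108 104 105]
 [134 138 123 101 116 140 142 131  87  81  82  80  75  92  96  98 103]
 [137 138 122 103 101 139 142 132  94  76  80  82  84  77  97 114 133]
 [130 133 121 101  95 136 144 137 103  87  81  82  83  82  81  77  74]
 [129 134 129 102  94 139 146 138 111  80  78  78  76  77  79  72  67]
 [135 137 135 114 102 133 143 141 119  79  81  81  76  82  82  78  76]
 [137 139 135 121 102 119 143 141 127  83  75  83  81  81  83  82  80]
 [137 137 132 119 100 105 142 140 133  90  79  76  78  81  84  83  80]
 [136 136 136 130 104  98 138 143 136  99  82  80  80  78  81  82  84]
 [138 137 135 135 102  95 138 143 140 114  86  78  82  83  80  79  79]
 [136 139 133 137 106 101 137 146 137 114  84  81  81  81  81  80  81]
 [138 137 138 136 114  99 128 145 141 126  80  80  82  77  82  81  75]
 [135 135 138 137 119 102 109 141 143 128  88  81  77  79  80  82  77]
 [134 141 138 138 121 103  99 141 144 133  98  83  74  82  82  81  78]
 [117 137 137 139 136 107  95 142 142 136 107  81  78  82  83  80  77]
 [ 91 113 130 137 137 107 100 141 145 137 117  82  84  84  83  83  78]
 [119  98  80 111 124 107 103 129 142 132 110  81  82  83  76  80  75]
 [138 131 113 112  97  95 100  98 107  92  77  81  85  78  73  76  62]
 [137 138 138 139 141 123  98  83  72  67  75  83  82  79  73  81  84]
 [130 136 139 139 137 139 106  89  85  75  78  80  76  78  81  84  84]]
```

```bash
python3 -c "
from bench import job
print(job.close_job())"
```

```text
the job is handed in; nothing more can be done
None
```

I bedded the brass plug into the valve bore by turning it to and fro under about 20 N, left the wing within about 2° of square across the pipe, and let go. I then handed the job in at about 24 s; no verdict came back, and I did not test how firmly the plug is wedged beyond seeing it stay put once released.

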